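Nip a freshly bound book in the hand press

ROBOT

A 7-joint arm with a two-finger parallel gripper is mounted at the origin on a cart in front of the work surface, level with it; the furniture and walls round the work are solid. World frame = base frame: x ahead of the robot, y to its left, z up, the work surface at z = 0. Lengths are in mm, angles in rad, forces in N, time in s.
With the tool pointing down it reaches from about 425 to 1025 mm from the base axis. Payload 9.4 kg.
Tool frame: the origin (TCP) lies between the finger pads; the fingertips stand 19 mm ahead of it and the grasp point (between the pads) is the TCP; z points along the fingers, y is the line along which they close (so a half turn about z gives the same grasp; the last joint's range is limited). The gripper opens to 93 mm and grips with 3 to 60 N. Pads are 15 mm wide; open, the fingers measure 128 mm over their backs; the gripper's body (75 mm by 188 mm) begins 65 mm behind the grasp point.
Start: joints at [-1.371, 0.599, -0.003, 1.599, 0.002, 0.943, -0.08], TCP at [198.131, 697.401, 237.618] pointing down, gripper open.
Joint ranges: [-2.57, 2.57], [-0.35, 1.97], [-1.29, 1.29], [0.11, 2.56], [-1.05, 4.19], [0.11, 1.86], [-2.63, 2.63]. Speed limits (rad/s): [2.22, 2.22, 3.01, 3.01, 3.14, 3.14, 3.14].

INTERFACE

Orientations are given as a unit quaternion [x, y, z, w].
In Python, from bench import manip gives the robot as it stands.
- The arm moves only by the tool move_arm, never from a script. Its argument "steps" is a list of rows, each an object of numbers: "dx", "dy", "dz": the shift along the tool's x, y, z in units of 40 mm (1.0 is 40 mm); "yaw": the turn about the tool's z in units of 6 degrees (1.0 is 6 degrees). In form: [{"dx": .., "dy": .., "dz": .., "yaw": ..}, ...]. A call has 1 to 20 rows; each row shifts and turns the commanded pose from where the row before left it, along the tool's axes as they then stand; what a row does not reach is not made up. A row lasts 1/12 s, in which the tool goes at most 41.7 mm and 7.16 degrees, less where a joint would pass 70% of its speed; a pose out of reach is approached as far as the arm can. A call is refused whole if a number of a shift passes 1 or a number of a turn 1, either way. A call with a gripper value outside its range is refused whole. "claw" is the opening, from -1 (shut) to 1 (fully open), set as the call begins (left out, the last holds). The fingers move at their own pace and stop on an object; the grip force is fixed at half the most. Time passes only in rows, so rows that do not move let the fingers close. It gives the time, the measured TCP pose, the force, the opening and the grip force at its end, in the units of the state.
- manip.sense(): the state, without advancing time (a new reading comes with each control period).
- manip.get_image(name): name is "scene" or "top" or "wrist"; returns the picture (420x560x3 uint8, red, green, blue); there is no depth.
- manip.camera_params(name): a dict with "fx", "fy", "cx", "cy" (pixels), "cam_to_world" (4x4, takes a point from camera to world coordinates). Camera axes: x right, y down, z forward; pixel columns grow to the right and rows downward; lengths in mm; the calibration is good to about 2 mm. A picture is of the moment at which its call begins: read the wrist's pose just before it. camera_params takes no time and is no camera call; for the wrist camera it gives the pose at the moment of the call.
- manip.hand_in(): hands the job in; it is judged then, once.
The state is a dict: "time_s": time; "q": joint angles; "dq": joint speeds; "effort": joint torques, N m; "eef_pos": TCP position; "orientation": TCP orientation; "contact_force": force on the tool from outside, world axes, zero at the start; "moment": the same for the moment, N m; "finger_gap": finger opening in mm; "grip_force": force on a finger pad.
Only numpy, scipy, OpenCV 4.12 (cv2) and the standard library are available. Lean on these libraries where they do the work, as an engineer would, in place of code of your own. Each camera call takes 0.05 s, during which the arm holds its last target. There are 200 camera calls.

TASK

The freshly bound book on the bed of the small hand press has to dry under pressure. Swing the folding grip on the press's wheel up until it stands straight, crank the wheel clockwise with it until the platen bears firmly on the book (a firm nip of about 100 N: feel the drag on the grip rise, and do not go on and crush the book), then fold the grip flat into the wheel again without loosening the press. Leave the book where it lies and the other things on the desk alone.

Things in the scene. Friction and masses are not known exactly. Their poses are not given: they have to be found in the camera images.
- press: small bookbinder's nipping press of grey iron, fixed to the desk: base 200 (x) x 250 (y) mm, steel columns 18 mm thick at y = +-108 mm, bridge 46 mm deep at 116 to 142 mm height (nuts to 156 mm), an upright screw with a hand wheel on top. Origin: centre of the underside, on the wheel's axis, z up. The bed (top of the base) is at 30 mm height.
- press_platen: the press's moving plate, 130 x 172 x 13 mm, between bed and bridge. Origin: centre of its flat pressing face (underside). It rides on the screw: one clockwise turn of the wheel lowers platen, screw and wheel together by 16 mm.
- book: loose small hardback, blue cloth, 106 x 150 mm, flat on the bed under the platen. Origin: centre of its underside. Its thickness differs each time, 24 to 32 mm, and is not measured. Springy pages: about 30 N per mm once the platen touches, 80 N per radian of the wheel; 200 N crushes it. The screw holds by friction up to about 120 N on the book; beyond, it creeps back when let go.
- press_wheel (a joint): turn of the hand wheel, rad, growing clockwise seen from above (platen down). Starts anywhere in 0 to 6.28; the platen meets the book 0.8 to 10 rad later. Even friction of 0.35 Nm (5.7 N sideways at the grip), plus 0.0025 Nm per newton on the book: while turning, 7.5 N at the grip for 45 N, 10 N for 100 N, 12 N for 150 N; held still after a slow step, 2 to 3 N less is felt.
- press_fold (a joint): fold of the grip, rad: 0 = folded flat, lying level from the rim in across the wheel's middle; 1.57 = upright on the rim, against its stop. A stiff hinge that stays where it is left (0.06 Nm, under 2 N at the grip). It folds towards the wheel's axis; sideways, as cranking pushes it, it is rigid.
- wheel_centre (a point): point on the wheel's axis, level with the fold pivot; sinks with the wheel. The rim is 62 mm in radius and 13 mm thick, its middle line 14 mm below this point; hub 34 mm across, its top 17 mm below this point; three thin spokes slope from hub to rim, none under the folded grip.
- fold_pivot (a point): hinge pin of the folding grip, on a small fork (16 x 22 mm) on the rim, 62 mm from the axis. The line from wheel_centre to here is the wheel's direction; the hinge is level and square to it.
- grip_middle (a point): point on the centre line of the grip, 45 mm from the fold pivot: a black round barrel, 18 mm thick, from 13 to 70 mm from the pivot; it spins freely on its spindle. When folded it lies 38 mm over the hub's underside and 14 mm above the rim's middle line.
- glue_stick: loose glue stick standing upright, 26 mm thick, 92 mm tall; origin under its middle. Leave alone.
- masking_tape: loose roll of masking tape lying flat, 94 mm across, 25 mm high; origin under its middle. Leave alone.
- mug: loose mug, 80 mm across, 94 mm high; origin under its middle. Leave alone.
- pencil_pot: loose pot with pencils, 93 x 70 mm, 185 mm high; origin under its middle. Leave alone.
Things that resemble listed ones, but are neither listed nor needed, are in the scene too. There is more than one size of the book; the job needs the larger.

How it is judged (in metres and radians):
On the way, in this order (a step that is already met when the one before it is completed fails the run):
1. the grip is swung up to stand on the rim (value of joint press_fold above 1.35 rad), for 0.2 s.
2. with the grip up, the wheel is cranked until the platen nips the book with more than 60 N (contact force between press_platen and book above 60 N and value of joint press_fold above 1.2 rad), for 0.2 s.
At the end, for the whole second after the job is handed in: the platen bears on the book with 60 to 150 N, the grip is folded flat into the wheel (within 0.2 rad) and at rest, and the book still lies on the bed, its middle within 30 mm of the press's axis (contact force between press_platen and book between 60 and 150 N and value of joint press_fold below 0.2 rad and horizontal distance between book and press below 0.03 m and velocity of joint press_fold below 0.1 rad/s); the robot touches nothing.
It fails at once if the book is crushed: more than 200 N between platen and book (contact force between press_platen and book above 200 N).
It fails at once if the glue stick is moved more than 25 mm (distance of glue_stick from where it was at the start of the episode above 0.025 m).
It fails at once if the roll of masking tape is moved more than 25 mm (distance of masking_tape from where it was at the start of the episode above 0.025 m).
It fails at once if the mug is moved more than 25 mm (distance of mug from where it was at the start of the episode above 0.025 m).
It fails at once if the pencil pot is moved more than 25 mm (distance of pencil_pot from where it was at the start of the episode above 0.025 m).
It also fails if it takes over 72 s, if anything falls off the work surface, if the arm or the gripper's body presses on something with over 40 N, if the wrist force passes 120 N, or if a joint passes its speed limit or range.

## Working session

There is one attempt and no reset: what is moved stays moved. The work goes in short steps, Python scripts to look and compute and a tool call to move; the robot and the scene stay as the last step left them, time stands still between calls to the robot, and variables do not carry over. Pictures are saved under pics/ and viewed, at most 10 in all, crops included, and the job is handed in when it is done.

Besides the shell and the picture viewer there is one more tool, called after "Emit:" by a JSON object that holds its "fn" and its "kwargs", one argument or row to a line. move_arm: Moves the arm, as the interface text tells. Its arguments: {"type":"object","properties":{"steps":{"type":"array","items":{"type":"object","properties":{"dx":{"type":"number"},"dy":{"type":"number"},"dz":{"type":"number"},"yaw":{"type":"number"}}}},"claw":{"type":"number"}},"required":["steps"]}

```bash
mkdir -p pics; python3 - <<'E'
from bench import manip
import cv2,numpy as np
np.set_printoptions(precision=4,suppress=True)
for n in("scene","top","wrist"):
    p=manip.camera_params(n); print(n,p["fx"],p["fy"],p["cx"],p["cy"]);print(np.array(p["cam_to_world"]))
    im=manip.get_image(n); cv2.imwrite(f"pics/{n}0.png",im[:,:,::-1])
s=manip.sense();print(s)
E
```

```text
scene 496.3736051580566 496.3736051580566 280.1828012601839 204.4238783592536
[[   0.6538   -0.4384    0.6167 -330.2759]
 [  -0.7566   -0.3652    0.5424 -827.3707]
 [  -0.0126   -0.8213   -0.5704  969.5222]
 [   0.        0.        0.        1.    ]]
top 525.6833401452208 525.6833401452208 276.45723399518323 202.6473040971814
[[   0.0016   -0.9985    0.0545  500.9271]
 [  -1.       -0.002    -0.0081  -15.7471]
 [   0.0082   -0.0545   -0.9985 1493.3788]
 [   0.        0.        0.        1.    ]]
wrist 331.5190048016637 331.5190048016637 281.05648187182675 205.88709216633418
[[  0.2725   0.9183   0.2873 117.0296]
 [  0.9622  -0.2595  -0.0831 719.1112]
 [ -0.0018   0.299   -0.9542 383.5055]
 [  0.       0.       0.       1.    ]]
{'time_s': 0.15, 'q': array([-1.3707,  0.5999, -0.0025,  1.5999,  0.0018,  0.9429, -0.0798]), 'dq': array([-0.0001, -0.0028,  0.0004, -0.0015,  0.0011, -0.0009,  0.0003]), 'effort': array([  0.0033, -76.559 ,   1.4992, -25.2566,  -0.0523,   0.0147,
         0.0001]), 'eef_pos': array([198.074 , 697.0797, 236.9772]), 'orientation': array([ 0.1379,  0.9904, -0.0006, -0.    ]), 'contact_force': array([-0.2384, -0.3101, -0.9766]), 'moment': array([-0.0014,  0.0227,  0.0084]), 'grip_force': 0.0, 'finger_gap': 92.7463329015111}
```

View pics/scene0.png

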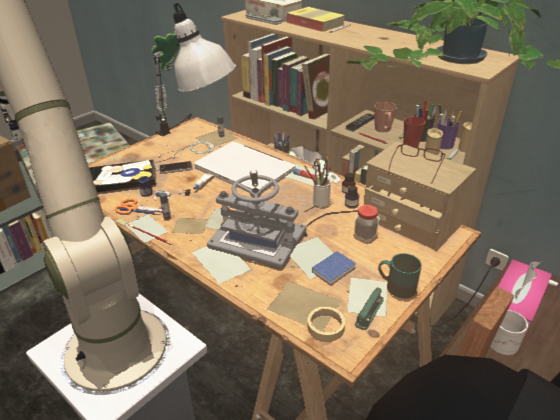

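View pics/top0.png

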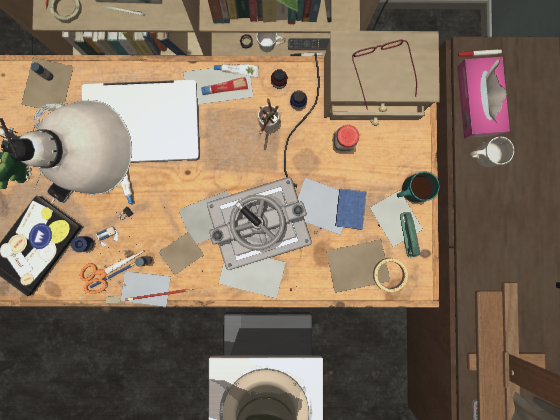

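The press shows at about (258,222) in top and (255,215) in scene. The black grip is folded and points from the upper-left rim (240,205) towards the hub. I need enlarged crops.

```bash
python3 - <<'E'
import cv2
a=cv2.imread("pics/top0.png")[170:280,195:325]; b=cv2.imread("pics/scene0.png")[160:270,195:325]
f=lambda i:cv2.resize(i,None,fx=6,fy=5.4,interpolation=cv2.INTER_CUBIC)
cv2.imwrite("pics/topc.png",cv2.resize(a,(709,600),interpolation=cv2.INTER_CUBIC));cv2.imwrite("pics/scenec.png",cv2.resize(b,(709,600),interpolation=cv2.INTER_CUBIC))
E
```

```text
(no output)
```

View pics/topc.png

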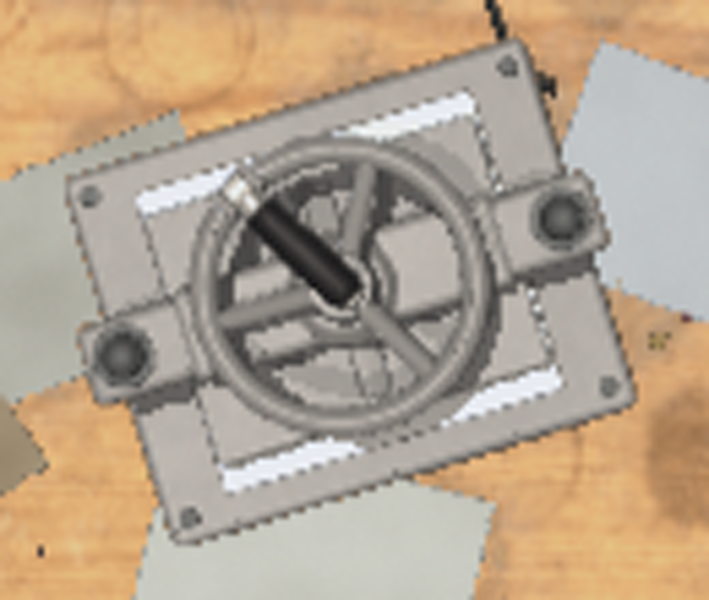

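View pics/scenec.png

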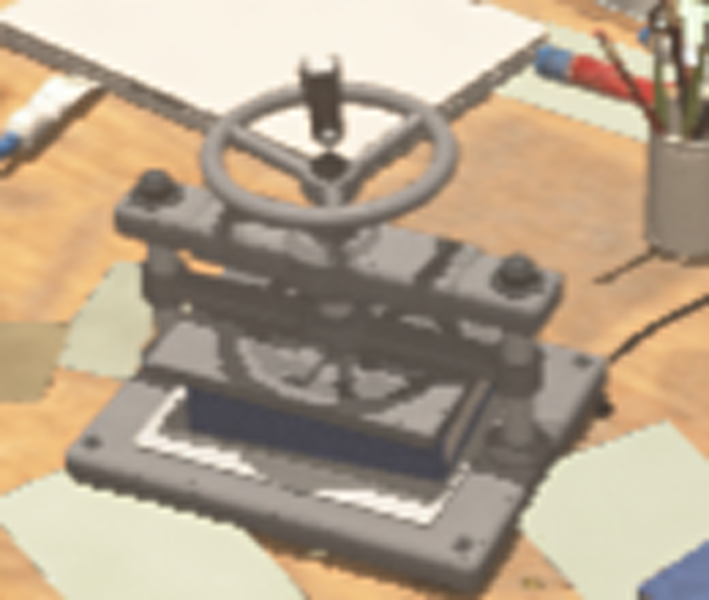

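The top crop shows the rim's outer edge from 190 to 497 and 137 to 434, with the fork at (240,190). The scene crop shows the rim from 200 to 460 and 82 to 226, with the fork at (321,65). I'll triangulate both.

```bash
cat > h.py <<'E'
from bench import manip
import numpy as np
from scipy.optimize import least_squares
np.set_printoptions(precision=2,suppress=True)
def proj(n,P,p=None):
    p=p or manip.camera_params(n); T=np.linalg.inv(np.array(p["cam_to_world"])); c=np.atleast_2d(P)@T[:3,:3].T+T[:3,3]
    return np.c_[p["fx"]*c[:,0]/c[:,2]+p["cx"],p["fy"]*c[:,1]/c[:,2]+p["cy"]]
def rot(): 
    from scipy.spatial.transform import Rotation as R
    return R.from_quat(manip.sense()["orientation"]).as_matrix()
E
python3 - <<'E'
from h import *
k=709/130
T=lambda x,y:np.array([195+x/k-.5,170+y/k-.5]); S=lambda x,y:np.array([195+x/k-.5,160+y/k-.5])
pt,ps=manip.camera_params("top"),manip.camera_params("scene")
def tri(a,b): return least_squares(lambda P:np.r_[proj("top",P,pt)[0]-a,proj("scene",P,ps)[0]-b],[600,0,200])
r=tri(T(240,190),S(321,65));print("fork",r.x,r.fun)
r=tri(T(348,300),S(330,137));print("gripend",r.x,r.fun)
# rim fit: outer extents
t=np.linspace(0,2*np.pi,360)
et=[T(190,137),T(497,434)];es=[S(200,82),S(460,226)]
def f(c):
    o=[]
    ring=np.vstack([np.c_[c[0]+(62+6.5*np.cos(u))*np.cos(t),c[1]+(62+6.5*np.cos(u))*np.sin(t),c[2]+6.5*np.sin(u)+0*t] for u in np.linspace(0,2*np.pi,16)])
    for p,e in((pt,et),(ps,es)):
        q=proj("",ring,p);o+=[q.min(0)-e[0],q.max(0)-e[1]]
    return np.concatenate(o)
r=least_squares(f,[600,0,200],diff_step=1e-4);print("rim",r.x,r.fun)
for (x,y) in((562,215),(122,354)): print(T(x,y))
r=tri(T(562,213),S(519,270));print("nutR",r.x,r.fun)
r=tri(T(122,354),S(156,185));print("nutL",r.x,r.fun)
print(rot())
E
```

```text
fork [566.83  66.19 212.32] [ 0.11 -0.11 -0.19  0.01]
gripend [518.73  16.87 209.57] [ 0.5  -0.49 -0.82  0.03]
rim [524.67  20.33 196.42] [ 0.4  -0.66 -0.3   0.48 -0.11 -0.72 -0.11  0.74]
[297.55 208.92]
[216.87 234.41]
nutR [559.42 -80.76 146.64] [ 0.   -0.   -0.01  0.  ]
nutL [493.07 125.32 146.73] [ 0.07 -0.07 -0.11  0.  ]
[[-0.96  0.27 -0.  ]
 [ 0.27  0.96 -0.  ]
 [-0.   -0.   -1.  ]]
```

Emit:
{"fn": "move_arm", "kwargs": {
  "claw": 1,
  "steps": [
    {"dx":-0.58,"dy":-0.64,"dz":-0.08},
    {"dx":-0.58,"dy":-0.64,"dz":-0.08},
    {"dx":-0.58,"dy":-0.64,"dz":-0.08},
    {"dx":-0.58,"dy":-0.64,"dz":-0.08},
    {"dx":-0.58,"dy":-0.64,"dz":-0.08},
    {"dx":-0.58,"dy":-0.64,"dz":-0.08},
    {"dx":-0.58,"dy":-0.64,"dz":-0.08},
    {"dx":-0.58,"dy":-0.64,"dz":-0.08},
    {"dx":-0.58,"dy":-0.64,"dz":-0.08},
    {"dx":-0.58,"dy":-0.64,"dz":-0.08},
    {"dx":-0.58,"dy":-0.64,"dz":-0.08},
    {"dx":-0.58,"dy":-0.64,"dz":-0.08},
    {"dx":-0.58,"dy":-0.64,"dz":-0.08},
    {"dx":-0.58,"dy":-0.64,"dz":-0.08},
    {"dx":-0.58,"dy":-0.64,"dz":-0.08},
    {"dx":-0.58,"dy":-0.64,"dz":-0.08},
    {"dx":0}
  ]
}}

```text
validation failed for argument at $.st...
```

Emit:
{"fn": "move_arm", "kwargs": {
  "steps": [
    {"yaw":0.98},
    {"yaw":0.98},
    {"yaw":0.98},
    {"yaw":0.98},
    {"yaw":0.98},
    {"yaw":0.98},
    {"yaw":0.98},
    {"yaw":0.98},
    {"yaw":0.98},
    {"yaw":0.98},
    {"yaw":0.98},
    {"yaw":0.98},
    {"yaw":0.98},
    {"yaw":0.98},
    {"yaw":0.98},
    {"yaw":0.98},
    {"yaw":0.98},
    {"yaw":0.98},
    {"yaw":0.98},
    {"yaw":0.98}
  ]
}}

```text
validation failed for argument at $.st...
```

Emit:
{"fn": "move_arm", "kwargs": {
  "steps": [
    {"dx":0},
    {"dx":0}
  ]
}}

```text
validation failed for argument at $.st...
```

```bash
python3 - <<'E'
from h import *
import cv2
s=manip.sense();print(s["time_s"],s["q"],s["eef_pos"],s["contact_force"]);print(rot())
p=manip.camera_params("wrist")
cv2.imwrite("pics/w1.png",cv2.resize(manip.get_image("wrist"),(800,600),interpolation=cv2.INTER_CUBIC)[:,:,::-1])
import json;json.dump({k:np.array(v).tolist() for k,v in p.items()},open("w1.json","w"))
print(proj("wrist",[[525.5,21.3,210],[566.8,66.2,212]],p)*800/560)
E
```

```text
0.15 [-1.37  0.6  -0.    1.6   0.    0.94 -0.08] [198.07 697.08 236.98] [-0.24 -0.31 -0.98]
[[-0.96  0.27 -0.  ]
 [ 0.27  0.96 -0.  ]
 [-0.   -0.   -1.  ]]
[[-376.29  994.74]
 [-288.03 1018.81]]
```

View pics/w1.png

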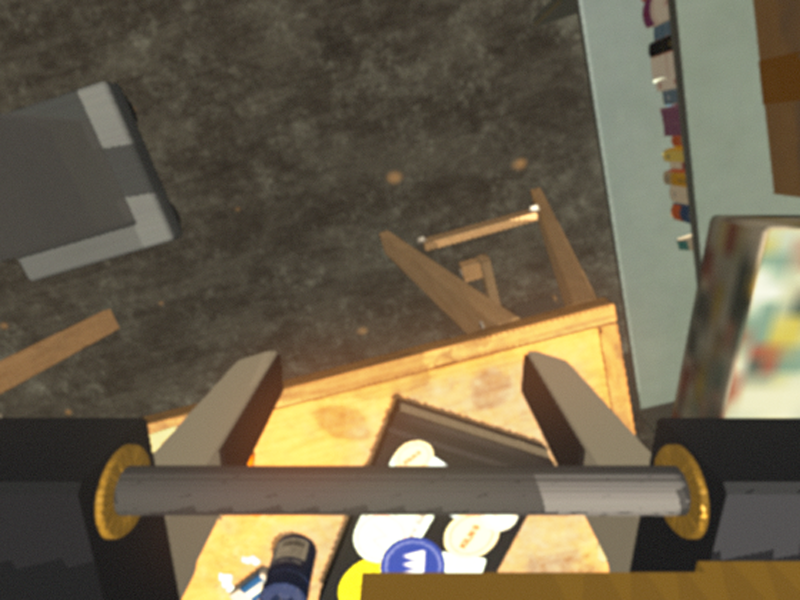

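The moves were refused, probably because a row needs all four keys, so the arm hasn't moved and this wrist view is still from the start pose. I'll send full rows.

Emit:
{"fn": "move_arm", "kwargs": {
  "claw": 1,
  "steps": [
    {"dx":-0.58,"dy":-0.64,"dz":-0.08,"yaw":0},
    {"dx":-0.58,"dy":-0.64,"dz":-0.08,"yaw":0},
    {"dx":-0.58,"dy":-0.64,"dz":-0.08,"yaw":0},
    {"dx":-0.58,"dy":-0.64,"dz":-0.08,"yaw":0},
    {"dx":-0.58,"dy":-0.64,"dz":-0.08,"yaw":0},
    {"dx":-0.58,"dy":-0.64,"dz":-0.08,"yaw":0},
    {"dx":-0.58,"dy":-0.64,"dz":-0.08,"yaw":0},
    {"dx":-0.58,"dy":-0.64,"dz":-0.08,"yaw":0},
    {"dx":-0.58,"dy":-0.64,"dz":-0.08,"yaw":0},
    {"dx":-0.58,"dy":-0.64,"dz":-0.08,"yaw":0},
    {"dx":-0.58,"dy":-0.64,"dz":-0.08,"yaw":0},
    {"dx":-0.58,"dy":-0.64,"dz":-0.08,"yaw":0},
    {"dx":-0.58,"dy":-0.64,"dz":-0.08,"yaw":0},
    {"dx":-0.58,"dy":-0.64,"dz":-0.08,"yaw":0},
    {"dx":-0.58,"dy":-0.64,"dz":-0.08,"yaw":0},
    {"dx":-0.58,"dy":-0.64,"dz":-0.08,"yaw":0}
  ]
}}

```text
time_s: 1.53
eef_pos: [443.7, 200.3, 289.2]
orientation: [0.138, 0.99, 0.0, 0.0]
contact_force: [0.7, 0.4, 0.8]
finger_gap: 93.0
grip_force: 0.0
```

Emit:
{"fn": "move_arm", "kwargs": {
  "steps": [
    {"dx":0,"dy":0,"dz":0,"yaw":0.98},
    {"dx":0,"dy":0,"dz":0,"yaw":0.98},
    {"dx":0,"dy":0,"dz":0,"yaw":0.98},
    {"dx":0,"dy":0,"dz":0,"yaw":0.98},
    {"dx":0,"dy":0,"dz":0,"yaw":0.98},
    {"dx":0,"dy":0,"dz":0,"yaw":0.98},
    {"dx":0,"dy":0,"dz":0,"yaw":0.98},
    {"dx":0,"dy":0,"dz":0,"yaw":0.98},
    {"dx":0,"dy":0,"dz":0,"yaw":0.98},
    {"dx":0,"dy":0,"dz":0,"yaw":0.98},
    {"dx":0,"dy":0,"dz":0,"yaw":0.98},
    {"dx":0,"dy":0,"dz":0,"yaw":0.98},
    {"dx":0,"dy":0,"dz":0,"yaw":0.98},
    {"dx":0,"dy":0,"dz":0,"yaw":0.98},
    {"dx":0,"dy":0,"dz":0,"yaw":0.98},
    {"dx":0,"dy":0,"dz":0,"yaw":0.98},
    {"dx":0,"dy":0,"dz":0,"yaw":0.98},
    {"dx":0,"dy":0,"dz":0,"yaw":0.98},
    {"dx":0,"dy":0,"dz":0,"yaw":0.98},
    {"dx":0,"dy":0,"dz":0,"yaw":0.98}
  ]
}}

```text
time_s: 3.2
eef_pos: [443.2, 201.9, 288.9]
orientation: [0.92, 0.393, 0.0, -0.0]
contact_force: [-0.3, 0.0, 0.9]
finger_gap: 92.6
grip_force: 0.0
```

```bash
python3 - <<'E'
from h import *
s=manip.sense();print(s["time_s"],s["q"],s["eef_pos"],s["contact_force"]);R=rot();print(R)
print("tool delta to pre-grasp, units", R.T@(np.array([525.5+22*.688,21.3+22*.725,285])-s["eef_pos"])/40)
p=manip.camera_params("wrist");T=np.array(p["cam_to_world"]);Rl=R.T@(T[:3,3]-s["eef_pos"]);print("cam in tool",Rl)
E
```

```text
3.2 [-0.97  0.27  0.54  2.09 -0.19  0.82 -1.08] [443.17 201.94 288.86] [-0.33  0.05  0.85]
[[ 0.69  0.72 -0.  ]
 [ 0.72 -0.69  0.  ]
 [ 0.   -0.   -1.  ]]
tool delta to pre-grasp, units [-1.29  4.61  0.1 ]
cam in tool [  82.48    0.18 -146.67]
```

Emit:
{"fn": "move_arm", "kwargs": {
  "steps": [
    {"dx":-0.26,"dy":0.92,"dz":0,"yaw":0},
    {"dx":-0.26,"dy":0.92,"dz":0,"yaw":0},
    {"dx":-0.26,"dy":0.92,"dz":0,"yaw":0},
    {"dx":-0.26,"dy":0.92,"dz":0,"yaw":0},
    {"dx":-0.25,"dy":0.93,"dz":0,"yaw":0},
    {"dx":0,"dy":0,"dz":0,"yaw":0}
  ]
}}

```text
time_s: 3.7
eef_pos: [544.6, 30.4, 289.5]
orientation: [0.92, 0.391, 0.001, 0.002]
contact_force: [-0.8, -0.4, 1.3]
finger_gap: 93.2
grip_force: 0.0
```

```bash
python3 - <<'E'
from h import *
import cv2,json
s=manip.sense();print(s["time_s"],s["eef_pos"],s["contact_force"])
p=manip.camera_params("wrist");json.dump({k:np.array(v).tolist() for k,v in p.items()},open("w1.json","w"))
cv2.imwrite("pics/w2.png",cv2.resize(manip.get_image("wrist"),(800,600),interpolation=cv2.INTER_CUBIC)[:,:,::-1])
print(proj("wrist",[[525.5,21.3,210],[566.8,66.2,212],[520,15.5,210]],p)*800/560)
E
```

```text
3.7 [544.56  30.37 289.52] [-0.85 -0.4   1.34]
[[385.75 351.9 ]
 [381.51 236.45]
 [386.01 365.87]]
```

View pics/w2.png

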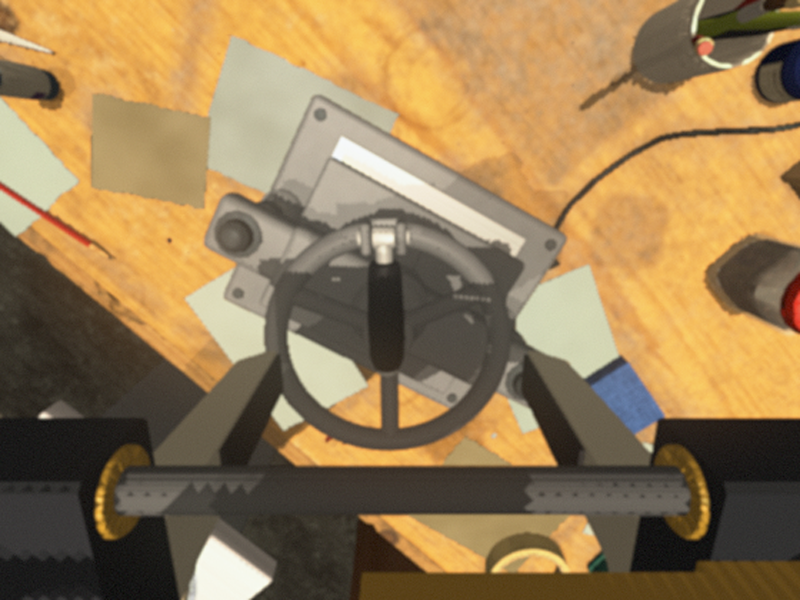

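The wrist view shows the grip running straight down the image from the fork at (384,237) to its end at (386,370). That is within about 3 px of my prediction, and it is square to the fingers. I'll settle and descend partway.

Emit:
{"fn": "move_arm", "kwargs": {
  "steps": [
    {"dx":0,"dy":0,"dz":0.2,"yaw":0},
    {"dx":0,"dy":0,"dz":0.2,"yaw":0},
    {"dx":0,"dy":0,"dz":0,"yaw":0},
    {"dx":0,"dy":0,"dz":0,"yaw":0}
  ]
}}

```text
time_s: 4.08
eef_pos: [540.7, 39.1, 272.0]
orientation: [0.918, 0.396, -0.001, -0.0]
contact_force: [-0.6, 0.7, -0.3]
finger_gap: 93.2
grip_force: 0.0
```

```bash
python3 - <<'E'
from h import *
s=manip.sense();print(s["time_s"],s["q"],s["eef_pos"],s["contact_force"]);R=rot();print(R)
print("tool delta to grasp, units", R.T@(np.array([525.5+22*.69,21.3+22*.724,218.5])-s["eef_pos"])/40)
E
```

```text
4.0833 [-0.58  0.38  0.55  2.   -0.26  0.83 -0.64] [540.72  39.07 272.  ] [-0.63  0.67 -0.34]
[[ 0.69  0.73 -0.  ]
 [ 0.73 -0.69 -0.  ]
 [-0.   -0.   -1.  ]]
tool delta to grasp, units [-0.03  0.03  1.34]
```

Emit:
{"fn": "move_arm", "kwargs": {
  "steps": [
    {"dx":-0.02,"dy":0.03,"dz":0.34,"yaw":0},
    {"dx":0,"dy":0,"dz":0.34,"yaw":0},
    {"dx":0,"dy":0,"dz":0.33,"yaw":0},
    {"dx":0,"dy":0,"dz":0.33,"yaw":0},
    {"dx":0,"dy":0,"dz":0,"yaw":0},
    {"dx":0,"dy":0,"dz":0,"yaw":0}
  ]
}}

```text
time_s: 4.58
eef_pos: [541.6, 37.2, 219.1]
orientation: [0.918, 0.396, -0.0, -0.0]
contact_force: [-0.8, -0.9, 0.1]
finger_gap: 92.7
grip_force: 0.1
```

Emit:
{"fn": "move_arm", "kwargs": {
  "claw": -1,
  "steps": [
    {"dx":0,"dy":0,"dz":0,"yaw":0},
    {"dx":0,"dy":0,"dz":0,"yaw":0},
    {"dx":0,"dy":0,"dz":0,"yaw":0},
    {"dx":0,"dy":0,"dz":0,"yaw":0},
    {"dx":0,"dy":0,"dz":0,"yaw":0},
    {"dx":0,"dy":0,"dz":0,"yaw":0},
    {"dx":0,"dy":0,"dz":0,"yaw":0},
    {"dx":0,"dy":0,"dz":0,"yaw":0}
  ]
}}

```text
time_s: 5.25
eef_pos: [542.0, 36.2, 219.3]
orientation: [0.919, 0.395, 0.0, 0.0]
contact_force: [0.6, -0.1, -0.7]
finger_gap: 44.2
grip_force: 0.0
```

Emit:
{"fn": "move_arm", "kwargs": {
  "steps": [
    {"dx":0,"dy":0,"dz":0,"yaw":0},
    {"dx":0,"dy":0,"dz":0,"yaw":0},
    {"dx":0,"dy":0,"dz":0,"yaw":0},
    {"dx":0,"dy":0,"dz":0,"yaw":0},
    {"dx":0,"dy":0,"dz":0,"yaw":0},
    {"dx":0,"dy":0,"dz":0,"yaw":0}
  ]
}}

```text
time_s: 5.75
eef_pos: [540.9, 37.1, 219.0]
orientation: [0.919, 0.395, -0.001, -0.001]
contact_force: [-4.9, 4.2, 1.9]
finger_gap: 17.2
grip_force: 29.9
```

```bash
python3 - <<'E'
from h import *
s=manip.sense();print(s["time_s"],s["eef_pos"],s["contact_force"],s["finger_gap"],s["grip_force"]);R=rot();print(R)
# arc: pivot at tool +x by r
piv=np.array([566.8,66.2,211]);print("pivot in tool mm",R.T@(piv-s["eef_pos"]))
r=40;ph=np.linspace(0,1.6,17)
P=np.c_[r*(1-np.cos(ph)),0*ph,-r*np.sin(ph)]; print((np.diff(P,axis=0)/40).round(3)[:,[0,2]])
E
```

```text
5.75 [540.87  37.06 218.97] [-4.89  4.17  1.85] 17.182607550108006 29.928531646728516
[[ 0.69  0.73 -0.  ]
 [ 0.73 -0.69  0.  ]
 [-0.   -0.   -1.  ]]
pivot in tool mm [39.   -1.18  7.94]
[[ 0.01 -0.1 ]
 [ 0.01 -0.1 ]
 [ 0.03 -0.1 ]
 [ 0.03 -0.09]
 [ 0.04 -0.09]
 [ 0.05 -0.09]
 [ 0.06 -0.08]
 [ 0.07 -0.07]
 [ 0.07 -0.07]
 [ 0.08 -0.06]
 [ 0.09 -0.05]
 [ 0.09 -0.04]
 [ 0.1  -0.03]
 [ 0.1  -0.02]
 [ 0.1  -0.01]
 [ 0.1  -0.  ]]
```

Emit:
{"fn": "move_arm", "kwargs": {
  "steps": [
    {"dx":0.01,"dy":0,"dz":-0.1,"yaw":0},
    {"dx":0.01,"dy":0,"dz":-0.1,"yaw":0},
    {"dx":0.03,"dy":0,"dz":-0.1,"yaw":0},
    {"dx":0.03,"dy":0,"dz":-0.09,"yaw":0},
    {"dx":0.04,"dy":0,"dz":-0.09,"yaw":0},
    {"dx":0.05,"dy":0,"dz":-0.09,"yaw":0},
    {"dx":0.06,"dy":0,"dz":-0.08,"yaw":0},
    {"dx":0.07,"dy":0,"dz":-0.07,"yaw":0},
    {"dx":0.07,"dy":0,"dz":-0.07,"yaw":0},
    {"dx":0.08,"dy":0,"dz":-0.06,"yaw":0}
  ]
}}

```text
time_s: 6.58
eef_pos: [552.2, 49.0, 252.8]
orientation: [0.919, 0.395, -0.002, -0.001]
contact_force: [-7.1, 0.6, -2.4]
finger_gap: 16.9
grip_force: 30.0
```

Emit:
{"fn": "move_arm", "kwargs": {
  "steps": [
    {"dx":0.09,"dy":0,"dz":-0.05,"yaw":0},
    {"dx":0.09,"dy":0,"dz":-0.04,"yaw":0},
    {"dx":0.1,"dy":0,"dz":-0.03,"yaw":0},
    {"dx":0.1,"dy":0,"dz":-0.02,"yaw":0},
    {"dx":0.1,"dy":0,"dz":-0.01,"yaw":0},
    {"dx":0.02,"dy":0,"dz":0,"yaw":0},
    {"dx":0,"dy":0,"dz":0,"yaw":0}
  ]
}}

```text
time_s: 7.17
eef_pos: [569.1, 63.6, 259.8]
orientation: [0.919, 0.395, 0.001, 0.001]
contact_force: [0.8, -0.5, -0.6]
finger_gap: 0.8
grip_force: 0.0
```

```bash
python3 - <<'E'
from h import *
s=manip.sense();R=rot();print(s["time_s"],s["eef_pos"],R.T@s["contact_force"],s["finger_gap"],s["grip_force"])
piv=np.array([566.8,66.2,211]);print("pivot in tool mm",R.T@(piv-s["eef_pos"]))
E
```

```text
7.1667 [569.13  63.61 259.75] [0.16 0.94 0.58] 0.766332422842155 0.0
pivot in tool mm [ 0.23 -3.56 48.74]
```

```bash
cat > look.py <<'E'
import sys,cv2,json
from h import *
p=manip.camera_params("wrist"); w=manip.get_image("wrist"); a=manip.get_image("scene")
json.dump({k:np.array(v).tolist() for k,v in p.items()},open("w.json","w"))
w=cv2.resize(w,(400,300),interpolation=cv2.INTER_AREA); a=cv2.resize(a[120:240,210:310],(400,480),interpolation=cv2.INTER_CUBIC)
o=np.zeros((480,800,3),np.uint8);o[:,:400]=a;o[:300,400:]=w;cv2.imwrite(sys.argv[1],o[:,:,::-1])
E
python3 look.py pics/l1.png
```

```text
(no output)
```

View pics/l1.png

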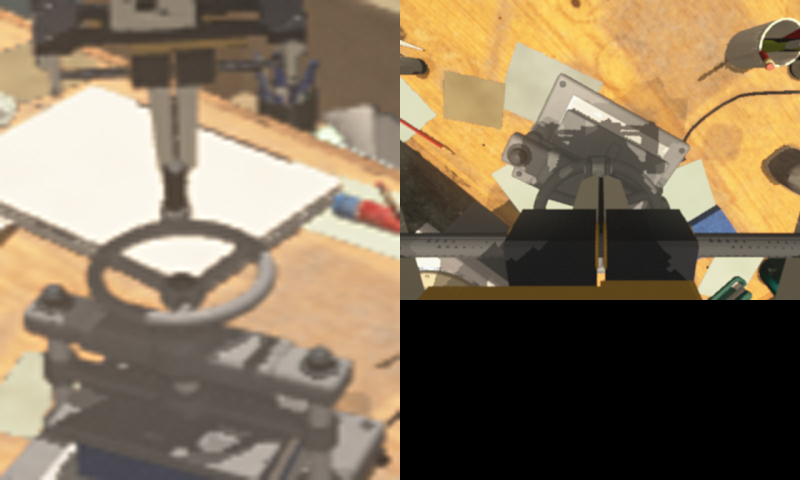

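```bash
python3 - <<'E'
from h import *
import json
d=np.array([.69,.724,0]);piv=np.array([566.8,66.2,211]);z=np.array([0,0,1.])
e=manip.sense()["eef_pos"]
pts={"tcp":e,"tip":e-19*z,"piv":piv}
for f in(0,30,50,70,90,105):
    u=-np.cos(np.radians(f))*d+np.sin(np.radians(f))*z
    pts[f"b13_{f}"]=piv+13*u;pts[f"b70_{f}"]=piv+70*u
P=np.array(list(pts.values()))
s=(proj("scene",P)-[210,120])*4; w=proj("wrist",P,json.load(open("w.json")))*400/560+[400,0]
for k,a,b in zip(pts,s,w):print(k,a,b)
import cv2
E
```

```text
tcp [174.32 150.19] [599.97 197.84]
tip [175.44 172.9 ] [599.99 185.5 ]
piv [172.72 207.25] [596.38 169.67]
b13_0 [173.64 216.32] [596.4  182.94]
b70_0 [177.84 257.7 ] [596.51 235.9 ]
b13_30 [173.13 207.51] [596.29 184.41]
b70_30 [175.04 208.73] [595.87 254.1 ]
b13_50 [172.72 201.44] [596.22 183.15]
b70_50 [172.73 174.76] [595.38 255.14]
b13_70 [172.31 196.08] [596.17 180.13]
b70_70 [170.45 145.16] [594.92 242.44]
b13_90 [171.95 192.1 ] [596.14 175.7 ]
b70_90 [168.49 123.83] [594.63 214.34]
b13_105 [171.74 190.31] [596.14 171.78]
b70_105 [167.38 114.81] [594.6  185.61]
```

Comparing with these projections, the dark barrel at rows 165–205 of the scene crop matches a fold of about 50°. It slipped out towards the axis. I'll lift, go round to the inner side and push it up with closed fingers.

Emit:
{"fn": "move_arm", "kwargs": {
  "steps": [
    {"dx":0,"dy":0,"dz":-0.5,"yaw":0},
    {"dx":0,"dy":-0.08,"dz":-0.5,"yaw":0},
    {"dx":-0.4,"dy":0,"dz":-0.1,"yaw":0},
    {"dx":-0.5,"dy":0,"dz":0,"yaw":0},
    {"dx":-0.5,"dy":0,"dz":0,"yaw":0},
    {"dx":-0.5,"dy":0,"dz":0,"yaw":0},
    {"dx":0,"dy":0,"dz":0.4,"yaw":0},
    {"dx":0,"dy":0,"dz":0.4,"yaw":0},
    {"dx":0,"dy":0,"dz":0.2,"yaw":0},
    {"dx":0,"dy":0,"dz":0,"yaw":0}
  ]
}}

```text
time_s: 8.1
eef_pos: [512.2, 10.3, 261.8]
orientation: [0.919, 0.395, -0.001, -0.0]
contact_force: [0.0, -0.0, 0.3]
finger_gap: 0.9
grip_force: 0.0
```

Emit:
{"fn": "move_arm", "kwargs": {
  "steps": [
    {"dx":0.2,"dy":0,"dz":0,"yaw":0},
    {"dx":0.2,"dy":0,"dz":0,"yaw":0},
    {"dx":0.2,"dy":0,"dz":0,"yaw":0},
    {"dx":0.2,"dy":0,"dz":0,"yaw":0},
    {"dx":0.2,"dy":0,"dz":0,"yaw":0},
    {"dx":0.1,"dy":0,"dz":0,"yaw":0},
    {"dx":0.1,"dy":0,"dz":0,"yaw":0},
    {"dx":0.1,"dy":0,"dz":0,"yaw":0},
    {"dx":0.1,"dy":0,"dz":0,"yaw":0},
    {"dx":0,"dy":0,"dz":0,"yaw":0}
  ]
}}

```text
time_s: 8.93
eef_pos: [552.6, 52.2, 263.2]
orientation: [0.919, 0.395, 0.0, 0.0]
contact_force: [0.8, -0.2, -0.3]
finger_gap: 0.5
grip_force: 0.0
```

```bash
cat > st.py <<'E'
from h import *
s=manip.sense();R=rot();print(s["time_s"],s["eef_pos"],"Ftool",R.T@s["contact_force"],s["finger_gap"],s["grip_force"])
piv=np.array([566.8,66.2,211]);print("tcp rel piv in tool mm",R.T@(s["eef_pos"]-piv))
E
python3 st.py
```

```text
8.9333 [552.56  52.25 263.19] Ftool [0.39 0.71 0.29] 0.45940343887572427 0.00558888801606372
tcp rel piv in tool mm [-19.91  -0.75 -52.2 ]
```

Emit:
{"fn": "move_arm", "kwargs": {
  "steps": [
    {"dx":0.08,"dy":0,"dz":0,"yaw":0},
    {"dx":0.07,"dy":0,"dz":0,"yaw":0},
    {"dx":0,"dy":0,"dz":0,"yaw":0},
    {"dx":0,"dy":0,"dz":0,"yaw":0},
    {"dx":0,"dy":0,"dz":0,"yaw":0}
  ]
}}

```text
time_s: 9.35
eef_pos: [555.0, 54.0, 263.2]
orientation: [0.919, 0.394, -0.001, 0.0]
contact_force: [-5.1, -5.7, 4.0]
finger_gap: 0.2
grip_force: 3.9
```

```bash
python3 st.py; python3 look.py pics/l2.png
```

```text
9.35 [555.02  53.96 263.21] Ftool [-7.62  0.25 -3.97] 0.17346081831171217 3.916542674687662
tcp rel piv in tool mm [-17.13  -0.12 -52.17]
```

View pics/l2.png

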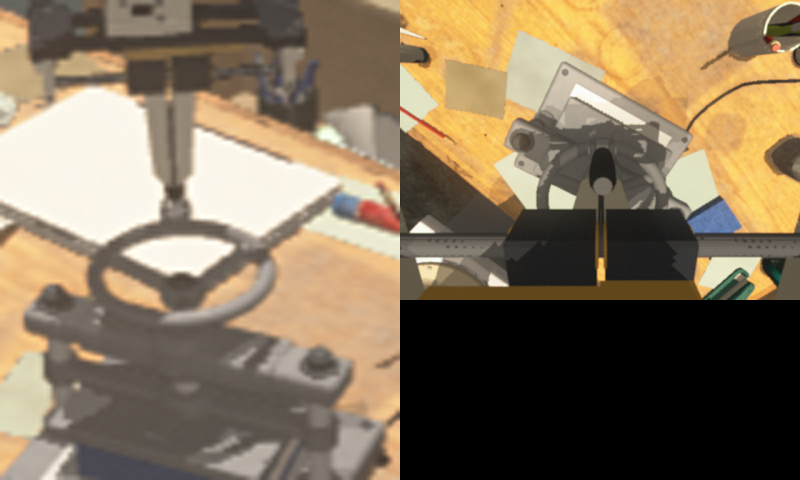

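The grip now stands upright against the finger fronts in the wrist view, with its end at (603,187), and there is 7.6 N at the stop. I'll back off, open, straddle the barrel and grip it.

Emit:
{"fn": "move_arm", "kwargs": {
  "claw": 0,
  "steps": [
    {"dx":-0.25,"dy":0,"dz":0,"yaw":0},
    {"dx":0,"dy":0,"dz":0,"yaw":0},
    {"dx":0,"dy":0,"dz":0,"yaw":0},
    {"dx":0,"dy":0,"dz":0,"yaw":0},
    {"dx":0,"dy":0,"dz":0,"yaw":0},
    {"dx":0,"dy":0,"dz":0,"yaw":0},
    {"dx":0,"dy":0,"dz":0,"yaw":0},
    {"dx":0,"dy":0,"dz":0,"yaw":0}
  ]
}}

```text
time_s: 10.12
eef_pos: [549.3, 48.8, 263.2]
orientation: [0.919, 0.395, 0.0, 0.0]
contact_force: [-0.1, -0.0, -0.2]
finger_gap: 45.6
grip_force: 0.0
```

```bash
python3 st.py
```

```text
10.1167 [549.34  48.79 263.21] Ftool [-0.09 -0.07  0.18] 45.59126155884274 0.0
tcp rel piv in tool mm [-24.65  -0.7  -52.21]
```

Emit:
{"fn": "move_arm", "kwargs": {
  "steps": [
    {"dx":0.21,"dy":0,"dz":0.05,"yaw":0},
    {"dx":0.21,"dy":0,"dz":0.05,"yaw":0},
    {"dx":0.2,"dy":0.01,"dz":0.05,"yaw":0},
    {"dx":0,"dy":0,"dz":0,"yaw":0},
    {"dx":0,"dy":0,"dz":0,"yaw":0}
  ]
}}

```text
time_s: 10.53
eef_pos: [566.9, 67.0, 256.8]
orientation: [0.918, 0.396, -0.0, 0.0]
contact_force: [1.1, -0.9, -0.5]
finger_gap: 46.8
grip_force: 0.0
```

Emit:
{"fn": "move_arm", "kwargs": {
  "claw": -1,
  "steps": [
    {"dx":0,"dy":0,"dz":0,"yaw":0},
    {"dx":0,"dy":0,"dz":0,"yaw":0},
    {"dx":0,"dy":0,"dz":0,"yaw":0},
    {"dx":0,"dy":0,"dz":0,"yaw":0},
    {"dx":0,"dy":0,"dz":0,"yaw":0},
    {"dx":0,"dy":0,"dz":0,"yaw":0},
    {"dx":0,"dy":0,"dz":0,"yaw":0},
    {"dx":0,"dy":0,"dz":0,"yaw":0}
  ]
}}

```text
time_s: 11.2
eef_pos: [567.0, 65.9, 257.5]
orientation: [0.919, 0.395, 0.0, 0.0]
contact_force: [2.1, -2.5, 0.1]
finger_gap: 17.5
grip_force: 30.0
```

```bash
python3 st.py
```

```text
11.2 [566.96  65.9  257.46] Ftool [-0.4   3.25 -0.09] 17.451866785535486 29.986860752105713
tcp rel piv in tool mm [ -0.09   0.36 -46.46]
```

```bash
cat > tab.py <<'E'
import sys; from h import *
a0,a1,st=map(float,sys.argv[1:4]); off=np.array(list(map(float,sys.argv[4:7]))) if len(sys.argv)>4 else np.zeros(3)
n=int(round((a1-a0)/st));a=np.linspace(a0,a1,n+1)
P=np.c_[62*np.cos(a),62*np.sin(a),2.546*a]/40; P[1:]+=np.linspace(0,1,n+1)[1:,None]*off/40
c=np.round(P-P[0],2); d=np.diff(c,axis=0)
print("["+", ".join('{"dx": %g, "dy": %g, "dz": %g, "yaw": 0}'%tuple(np.round(r,2)+0.) for r in d)+"]")
E
python3 tab.py 0 1.6 0.1
```

```text
[{"dx": -0.01, "dy": 0.15, "dz": 0.01, "yaw": 0}, {"dx": -0.02, "dy": 0.16, "dz": 0, "yaw": 0}, {"dx": -0.04, "dy": 0.15, "dz": 0.01, "yaw": 0}, {"dx": -0.05, "dy": 0.14, "dz": 0.01, "yaw": 0}, {"dx": -0.07, "dy": 0.14, "dz": 0, "yaw": 0}, {"dx": -0.08, "dy": 0.14, "dz": 0.01, "yaw": 0}, {"dx": -0.09, "dy": 0.12, "dz": 0, "yaw": 0}, {"dx": -0.11, "dy": 0.11, "dz": 0.01, "yaw": 0}, {"dx": -0.12, "dy": 0.1, "dz": 0.01, "yaw": 0}, {"dx": -0.12, "dy": 0.09, "dz": 0, "yaw": 0}, {"dx": -0.14, "dy": 0.08, "dz": 0.01, "yaw": 0}, {"dx": -0.14, "dy": 0.06, "dz": 0.01, "yaw": 0}, {"dx": -0.15, "dy": 0.05, "dz": 0, "yaw": 0}, {"dx": -0.15, "dy": 0.04, "dz": 0.01, "yaw": 0}, {"dx": -0.15, "dy": 0.02, "dz": 0.01, "yaw": 0}, {"dx": -0.16, "dy": 0, "dz": 0, "yaw": 0}]
```

Emit:
{"fn": "move_arm", "kwargs": {
  "steps": [
    {"dx":-0.01,"dy":0.15,"dz":0.01,"yaw":0},
    {"dx":-0.02,"dy":0.16,"dz":0,"yaw":0},
    {"dx":-0.04,"dy":0.15,"dz":0.01,"yaw":0},
    {"dx":-0.05,"dy":0.14,"dz":0.01,"yaw":0},
    {"dx":-0.07,"dy":0.14,"dz":0,"yaw":0},
    {"dx":-0.08,"dy":0.14,"dz":0.01,"yaw":0},
    {"dx":-0.09,"dy":0.12,"dz":0,"yaw":0},
    {"dx":-0.11,"dy":0.11,"dz":0.01,"yaw":0}
  ]
}}

```text
time_s: 11.87
eef_pos: [586.4, 23.6, 255.5]
orientation: [0.918, 0.396, 0.001, -0.001]
contact_force: [1.3, 4.5, 3.9]
finger_gap: 17.4
grip_force: 30.0
```

```bash
cat >> st.py <<'E'
c=np.array([525.5,21.3]);v=s["eef_pos"][:2]-c;r=np.hypot(*v);u=v/r;t=np.array([u[1],-u[0]])
print("angle cw from 46.4deg",np.radians(46.4)-np.arctan2(v[1],v[0]),"r",r,"drag",-t@s["contact_force"][:2],"radial",u@s["contact_force"][:2],"Fz",s["contact_force"][2])
E
python3 st.py
```

```text
11.8667 [586.44  23.55 255.47] Ftool [ 4.17 -2.16 -3.89] 17.380836117099506 29.996931552886963
tcp rel piv in tool mm [-17.42  43.52 -44.55]
angle cw from 46.4deg 0.7728598477341447 r 60.97850091864563 drag 4.456380164628293 radial 1.4603825060507931 Fz 3.9041658323593724
```

Emit:
{"fn": "move_arm", "kwargs": {
  "steps": [
    {"dx":-0.12,"dy":0.1,"dz":0.01,"yaw":0},
    {"dx":-0.12,"dy":0.09,"dz":0,"yaw":0},
    {"dx":-0.14,"dy":0.08,"dz":0.01,"yaw":0},
    {"dx":-0.14,"dy":0.06,"dz":0.01,"yaw":0},
    {"dx":-0.15,"dy":0.05,"dz":0,"yaw":0},
    {"dx":-0.15,"dy":0.04,"dz":0.01,"yaw":0},
    {"dx":-0.15,"dy":0.02,"dz":0.01,"yaw":0},
    {"dx":-0.16,"dy":0,"dz":0,"yaw":0}
  ]
}}

```text
time_s: 12.53
eef_pos: [569.1, -22.3, 253.5]
orientation: [0.919, 0.395, 0.002, 0.0]
contact_force: [6.4, 2.9, -3.9]
finger_gap: 17.7
grip_force: 30.0
```

```bash
python3 st.py; for i in 1.6 2.2 2.8 3.4 4.0 4.6 5.2 5.8 6.4; do echo $i;python3 tab.py $i $(python3 -c "print($i+.6)") 0.1; done
```

```text
12.5333 [569.13 -22.31 253.54] Ftool [6.53 2.67 3.9 ] 17.698451690469863 29.98190939426422
tcp rel piv in tool mm [-62.58  62.6  -42.59]
angle cw from 46.4deg 1.595007846821721 r 61.68342288922378 drag 6.609805628299113 radial 2.501237395013516 Fz -3.8744655264724814
1.6
[{"dx": -0.15, "dy": -0.01, "dz": 0.01, "yaw": 0}, {"dx": -0.16, "dy": -0.03, "dz": 0, "yaw": 0}, {"dx": -0.15, "dy": -0.04, "dz": 0.01, "yaw": 0}, {"dx": -0.14, "dy": -0.06, "dz": 0.01, "yaw": 0}, {"dx": -0.14, "dy": -0.07, "dz": 0, "yaw": 0}, {"dx": -0.13, "dy": -0.09, "dz": 0.01, "yaw": 0}]
2.2
[{"dx": -0.12, "dy": -0.1, "dz": 0.01, "yaw": 0}, {"dx": -0.11, "dy": -0.11, "dz": 0, "yaw": 0}, {"dx": -0.1, "dy": -0.12, "dz": 0.01, "yaw": 0}, {"dx": -0.09, "dy": -0.12, "dz": 0.01, "yaw": 0}, {"dx": -0.07, "dy": -0.14, "dz": 0, "yaw": 0}, {"dx": -0.06, "dy": -0.14, "dz": 0.01, "yaw": 0}]
2.8
[{"dx": -0.04, "dy": -0.15, "dz": 0.01, "yaw": 0}, {"dx": -0.03, "dy": -0.15, "dz": 0, "yaw": 0}, {"dx": -0.02, "dy": -0.15, "dz": 0.01, "yaw": 0}, {"dx": 0, "dy": -0.16, "dz": 0.01, "yaw": 0}, {"dx": 0.02, "dy": -0.15, "dz": 0, "ya
[... 1096 characters left out ...]
11, "dz": 0.01, "yaw": 0}, {"dx": 0.09, "dy": 0.13, "dz": 0, "yaw": 0}, {"dx": 0.08, "dy": 0.13, "dz": 0.01, "yaw": 0}]
5.8
[{"dx": 0.07, "dy": 0.14, "dz": 0.01, "yaw": 0}, {"dx": 0.05, "dy": 0.15, "dz": 0, "yaw": 0}, {"dx": 0.03, "dy": 0.15, "dz": 0.01, "yaw": 0}, {"dx": 0.02, "dy": 0.15, "dz": 0.01, "yaw": 0}, {"dx": 0.01, "dy": 0.16, "dz": 0, "yaw": 0}, {"dx": -0.01, "dy": 0.15, "dz": 0.01, "yaw": 0}]
6.4
[{"dx": -0.03, "dy": 0.15, "dz": 0.01, "yaw": 0}, {"dx": -0.04, "dy": 0.15, "dz": 0, "yaw": 0}, {"dx": -0.05, "dy": 0.15, "dz": 0.01, "yaw": 0}, {"dx": -0.07, "dy": 0.14, "dz": 0.01, "yaw": 0}, {"dx": -0.09, "dy": 0.13, "dz": 0, "yaw": 0}, {"dx": -0.09, "dy": 0.12, "dz": 0.01, "yaw": 0}]
```

Emit:
{"fn": "move_arm", "kwargs": {
  "steps": [
    {"dx":-0.15,"dy":-0.01,"dz":0.01,"yaw":0},
    {"dx":-0.16,"dy":-0.03,"dz":0,"yaw":0},
    {"dx":-0.15,"dy":-0.04,"dz":0.01,"yaw":0},
    {"dx":-0.14,"dy":-0.06,"dz":0.01,"yaw":0},
    {"dx":-0.14,"dy":-0.07,"dz":0,"yaw":0},
    {"dx":-0.13,"dy":-0.09,"dz":0.01,"yaw":0}
  ]
}}

```text
time_s: 13.03
eef_pos: [537.2, -40.1, 252.0]
orientation: [0.919, 0.395, 0.002, 0.001]
contact_force: [8.3, 0.4, -2.9]
finger_gap: 17.6
grip_force: 30.0
```

```bash
python3 st.py
```

```text
13.0333 [537.22 -40.07 252.03] Ftool [5.95 5.72 2.94] 17.566843725524706 29.980430603027344
tcp rel piv in tool mm [-97.37  51.78 -41.1 ]
angle cw from 46.4deg 2.191967783039269 r 62.478495517448145 drag 8.180356967942185 radial 1.170651165864976 Fz -2.8997667389863366
```

Drag has gone 4.5, 6.6, 8.2, so the platen is probably on the book. I'll take smaller steps from here.

Emit:
{"fn": "move_arm", "kwargs": {
  "steps": [
    {"dx":-0.06,"dy":-0.05,"dz":0.01,"yaw":0},
    {"dx":-0.06,"dy":-0.05,"dz":0,"yaw":0},
    {"dx":-0.06,"dy":-0.05,"dz":0,"yaw":0}
  ]
}}

```text
time_s: 13.28
eef_pos: [528.2, -41.3, 251.7]
orientation: [0.919, 0.395, 0.002, 0.002]
contact_force: [10.2, 0.5, -6.0]
finger_gap: 17.5
grip_force: 30.0
```

```bash
python3 st.py|tail -1; python3 - <<'E'
from h import *
c=np.array([525.5,21.3])
for i in range(6):
    manip.get_image("top"); s=manip.sense();v=s["eef_pos"][:2]-c;u=v/np.hypot(*v);t=np.array([u[1],-u[0]])
    print(-t@s["contact_force"][:2],u@s["contact_force"][:2],np.radians(46.4)-np.arctan2(v[1],v[0]))
E
```

```text
angle cw from 46.4deg 2.3371275941138303 r 62.634868458190475 drag 10.21092970070578 radial -0.010885680202471663 Fz -5.995743198154853
8.46656998789545 -0.06358617039143849 2.348457255465397
7.388243448696192 1.3898395233167231 2.3468221757347383
7.219916209085293 0.8615331904473335 2.346580123133622
6.022641442054247 0.21204891143538562 2.3463882970545935
6.765286112170103 0.8583748638606596 2.346150413675156
6.368651419311003 0.8999084219449048 2.3461644764020404
```

Emit:
{"fn": "move_arm", "kwargs": {
  "steps": [
    {"dx":-0.05,"dy":-0.06,"dz":0.01,"yaw":0},
    {"dx":-0.05,"dy":-0.06,"dz":0,"yaw":0},
    {"dx":-0.05,"dy":-0.06,"dz":0,"yaw":0}
  ]
}}

```text
time_s: 13.83
eef_pos: [519.2, -41.1, 251.4]
orientation: [0.919, 0.395, 0.002, 0.002]
contact_force: [9.3, -1.3, -6.4]
finger_gap: 17.7
grip_force: 30.0
```

```bash
python3 st.py|tail -1; python3 - <<'E'
from h import *
c=np.array([525.5,21.3])
for i in range(12):
    manip.get_image("top"); s=manip.sense();v=s["eef_pos"][:2]-c;u=v/np.hypot(*v);t=np.array([u[1],-u[0]])
    print(-t@s["contact_force"][:2],u@s["contact_force"][:2],np.radians(46.4)-np.arctan2(v[1],v[0]),s["eef_pos"])
E
```

```text
angle cw from 46.4deg 2.482000128599647 r 62.71506592743759 drag 9.36492515630809 radial 0.395407438832382 Fz -6.409825217604039
8.013031080500001 0.6908205774807715 2.4933294462016855 [518.44 -41.05 251.29]
7.736063079921065 0.8737743192758899 2.4923576677509063 [518.51 -41.04 251.28]
7.645164751352676 -0.27078640982459956 2.491854114632246 [518.54 -41.04 251.28]
7.24894733262047 0.7318344505143971 2.4925247376933237 [518.49 -41.04 251.25]
7.656350061169168 0.29947692611549503 2.4920066080965624 [518.53 -41.04 251.28]
6.605475489629436 0.6313299625560169 2.4923117057453146 [518.51 -41.04 251.25]
7.465993006829976 0.31886118889463605 2.4917888360063265 [518.54 -41.04 251.27]
6.9088604048932645 0.8340170799606499 2.491919352586348 [518.53 -41.06 251.26]
7.802901740810471 -0.13585394027546585 2.4921740701946073 [518.52 -41.06 251.26]
7.535339941543304 1.1921586271196751 2.4917574703763163 [518.54 -41.04 251.26]
8.793946935202511 0.32051470375659524 2.491717219431349 [518.54 -41.05 251.25]
7.959454629043869 0.8246165029051872 2.491826382135039 [518.54 -41.   251.28]
```

The drag held still is about 7.6 N and about 9.4 N while turning, which means about 100 N on the book. Next I unload the arm, open, slide out, and turn the tool to face along the grip.

Emit:
{"fn": "move_arm", "kwargs": {
  "steps": [
    {"dx":0.02,"dy":0.02,"dz":0,"yaw":0},
    {"dx":0,"dy":0,"dz":0,"yaw":0},
    {"dx":0,"dy":0,"dz":0,"yaw":0}
  ]
}}

```text
time_s: 14.68
eef_pos: [518.7, -41.0, 251.2]
orientation: [0.919, 0.395, 0.001, 0.001]
contact_force: [5.7, -2.8, -0.6]
finger_gap: 17.9
grip_force: 30.0
```

```bash
python3 st.py|tail -1
```

```text
angle cw from 46.4deg 2.4891230775201354 r 62.66656079282237 drag 5.994866397844938 radial 2.2135266895825367 Fz -0.5545230702236237
```

Emit:
{"fn": "move_arm", "kwargs": {
  "claw": 0,
  "steps": [
    {"dx":0,"dy":0,"dz":0,"yaw":0},
    {"dx":0,"dy":0,"dz":0,"yaw":0},
    {"dx":0,"dy":0,"dz":0,"yaw":0},
    {"dx":0,"dy":0,"dz":0,"yaw":0},
    {"dx":0,"dy":0,"dz":0,"yaw":0},
    {"dx":0,"dy":0,"dz":0,"yaw":0},
    {"dx":0,"dy":0,"dz":0,"yaw":0}
  ]
}}

```text
time_s: 15.27
eef_pos: [517.3, -40.2, 250.8]
orientation: [0.919, 0.395, -0.0, -0.0]
contact_force: [0.6, -0.2, -0.2]
finger_gap: 46.3
grip_force: 0.0
```

```bash
python3 st.py
```

```text
15.2667 [517.28 -40.18 250.81] Ftool [0.3  0.55 0.15] 46.317549346672024 0.0
tcp rel piv in tool mm [-111.28   37.2   -39.8 ]
angle cw from 46.4deg 2.5134857527095567 r 62.021571542134154 drag 0.6226782516622565 radial 0.08237983422774374 Fz -0.15463224203850578
```

Emit:
{"fn": "move_arm", "kwargs": {
  "steps": [
    {"dx":-0.25,"dy":0,"dz":0,"yaw":0},
    {"dx":-0.25,"dy":0,"dz":0,"yaw":0},
    {"dx":-0.25,"dy":0,"dz":0,"yaw":0},
    {"dx":-0.4,"dy":0,"dz":0,"yaw":0},
    {"dx":0,"dy":0,"dz":0,"yaw":0}
  ]
}}

```text
time_s: 15.68
eef_pos: [482.9, -76.5, 251.0]
orientation: [0.919, 0.393, -0.0, -0.0]
contact_force: [-0.1, 0.2, -0.2]
finger_gap: 46.5
grip_force: 0.0
```

Emit:
{"fn": "move_arm", "kwargs": {
  "claw": -1,
  "steps": [
    {"dx":0,"dy":0,"dz":0,"yaw":-0.9},
    {"dx":0,"dy":0,"dz":0,"yaw":-0.9},
    {"dx":0,"dy":0,"dz":0,"yaw":-0.9},
    {"dx":0,"dy":0,"dz":0,"yaw":-0.9},
    {"dx":0,"dy":0,"dz":0,"yaw":-0.9},
    {"dx":0,"dy":0,"dz":0,"yaw":-0.9},
    {"dx":0,"dy":0,"dz":0,"yaw":-0.8},
    {"dx":0,"dy":0,"dz":0,"yaw":0},
    {"dx":0,"dy":0,"dz":0,"yaw":0},
    {"dx":0,"dy":0,"dz":0,"yaw":0}
  ]
}}

```text
time_s: 16.52
eef_pos: [485.6, -73.9, 250.9]
orientation: [0.746, 0.666, 0.0, 0.0]
contact_force: [-0.7, -0.1, -0.4]
finger_gap: 0.5
grip_force: 0.0
```

```bash
cat > st2.py <<'E'
from h import *
s=manip.sense();R=rot();print(s["time_s"],s["eef_pos"],"Ftool",R.T@s["contact_force"],s["finger_gap"],s["q"])
piv=np.array([518.7,-41,204.7]);print("tcp rel piv in tool mm",R.T@(s["eef_pos"]-piv),"axis in tool rel piv",R.T@(np.array([525.2,21,204.7])-piv))
E
python3 st2.py
```

```text
16.5167 [485.63 -73.89 250.9 ] Ftool [-0.14 -0.73  0.41] 0.5462234569459725 [-0.25  0.32  0.38  2.13 -0.17  0.73  0.12]
tcp rel piv in tool mm [-36.39 -29.16 -46.21] axis in tool rel piv [62.34 -0.5   0.01]
```

Emit:
{"fn": "move_arm", "kwargs": {
  "steps": [
    {"dx":0,"dy":0.24,"dz":-0.24,"yaw":0},
    {"dx":0,"dy":0.24,"dz":-0.23,"yaw":0},
    {"dx":0,"dy":0.25,"dz":-0.23,"yaw":0},
    {"dx":0.2,"dy":0,"dz":0,"yaw":0},
    {"dx":0.15,"dy":0,"dz":0,"yaw":0},
    {"dx":0.15,"dy":0,"dz":0,"yaw":0},
    {"dx":0.18,"dy":0,"dz":-0.01,"yaw":0},
    {"dx":0.18,"dy":0,"dz":0,"yaw":0},
    {"dx":0.18,"dy":0,"dz":0.04,"yaw":0},
    {"dx":0.18,"dy":0,"dz":0.04,"yaw":0},
    {"dx":0,"dy":0,"dz":0,"yaw":0},
    {"dx":0,"dy":0,"dz":0,"yaw":0}
  ]
}}

```text
time_s: 17.52
eef_pos: [520.0, -27.6, 275.8]
orientation: [0.744, 0.668, -0.0, -0.0]
contact_force: [0.2, 0.5, 0.8]
finger_gap: 0.2
grip_force: 0.0
```

```bash
python3 st2.py; python3 look.py pics/l3.png
```

```text
17.5167 [520.03 -27.59 275.78] Ftool [ 0.5   0.1  -0.83] 0.1637206390561234 [-0.34  0.32  0.37  2.04 -0.16  0.81  0.02]
tcp rel piv in tool mm [ 13.48  -0.16 -71.08] axis in tool rel piv [62.34 -0.23  0.01]
```

View pics/l3.png

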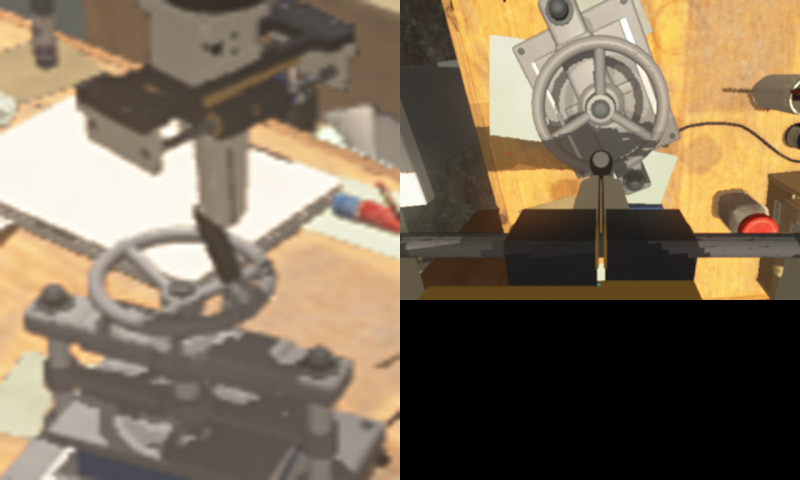

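The grip is following, leaning inwards at about 60°: it is at (215,250) in the scene crop, and its end is at (600,162) in the wrist view. I'll continue the fold arc.

Emit:
{"fn": "move_arm", "kwargs": {
  "steps": [
    {"dx":0.16,"dy":0,"dz":0.08,"yaw":0},
    {"dx":0.16,"dy":0,"dz":0.09,"yaw":0},
    {"dx":0.13,"dy":0,"dz":0.12,"yaw":0},
    {"dx":0.13,"dy":0,"dz":0.13,"yaw":0},
    {"dx":0.1,"dy":0,"dz":0.15,"yaw":0},
    {"dx":0.09,"dy":0,"dz":0.16,"yaw":0},
    {"dx":0.06,"dy":0,"dz":0.17,"yaw":0},
    {"dx":0.04,"dy":0,"dz":0.17,"yaw":0},
    {"dx":0,"dy":0,"dz":0,"yaw":0},
    {"dx":0,"dy":0,"dz":0,"yaw":0}
  ]
}}

```text
time_s: 18.45
eef_pos: [523.7, 6.2, 232.7]
orientation: [0.745, 0.667, -0.001, -0.0]
contact_force: [-0.3, -0.6, -0.6]
finger_gap: 0.0
grip_force: 0.0
```

```bash
python3 st2.py
```

```text
18.45 [523.66   6.18 232.67] Ftool [-0.6  -0.26  0.58] 0.028048416911072262 [-0.37  0.38  0.34  2.08 -0.19  0.71 -0.02]
tcp rel piv in tool mm [ 47.42  -0.25 -28.  ] axis in tool rel piv [62.34 -0.3  -0.03]
```

Emit:
{"fn": "move_arm", "kwargs": {
  "steps": [
    {"dx":0,"dy":0,"dz":0.04,"yaw":0},
    {"dx":0,"dy":0,"dz":0.04,"yaw":0},
    {"dx":0,"dy":0,"dz":0,"yaw":0},
    {"dx":0,"dy":0,"dz":0,"yaw":0}
  ]
}}

```text
time_s: 18.78
eef_pos: [524.0, 6.1, 230.2]
orientation: [0.745, 0.667, 0.0, 0.0]
contact_force: [0.1, 0.5, 0.5]
finger_gap: 0.7
grip_force: 0.0
```

```bash
python3 st2.py
```

```text
18.7833 [523.95   6.13 230.16] Ftool [ 0.48  0.03 -0.53] 0.7227074192067311 [-0.37  0.38  0.34  2.08 -0.19  0.71 -0.01]
tcp rel piv in tool mm [ 47.42   0.08 -25.46] axis in tool rel piv [62.34 -0.31  0.  ]
```

Emit:
{"fn": "move_arm", "kwargs": {
  "steps": [
    {"dx":0,"dy":0,"dz":0.03,"yaw":0},
    {"dx":0,"dy":0,"dz":0.03,"yaw":0},
    {"dx":0,"dy":0,"dz":0.03,"yaw":0},
    {"dx":0,"dy":0,"dz":0,"yaw":0},
    {"dx":0,"dy":0,"dz":0,"yaw":0}
  ]
}}

```text
time_s: 19.2
eef_pos: [525.3, 6.3, 227.8]
orientation: [0.745, 0.667, 0.001, 0.001]
contact_force: [-1.1, 0.9, 13.7]
finger_gap: 0.3
grip_force: 6.7
```

```bash
python3 st2.py
```

```text
19.2 [525.32   6.3  227.83] Ftool [  0.78  -1.11 -13.72] 0.2870623155994095 [-0.37  0.39  0.34  2.08 -0.2   0.7  -0.01]
tcp rel piv in tool mm [ 47.76   1.49 -23.08] axis in tool rel piv [62.34 -0.3   0.06]
```

The stop is felt at 13.7 N, so the grip is flat. I'll retract upwards and check.

Emit:
{"fn": "move_arm", "kwargs": {
  "steps": [
    {"dx":0,"dy":0,"dz":-0.2,"yaw":0},
    {"dx":0,"dy":0,"dz":-0.6,"yaw":0},
    {"dx":0,"dy":0,"dz":-0.8,"yaw":0},
    {"dx":-0.6,"dy":0,"dz":-0.6,"yaw":0},
    {"dx":-0.9,"dy":0,"dz":0,"yaw":0},
    {"dx":0,"dy":0,"dz":0,"yaw":0},
    {"dx":0,"dy":0,"dz":0,"yaw":0}
  ]
}}

```text
time_s: 19.78
eef_pos: [517.0, -55.2, 315.0]
orientation: [0.746, 0.666, 0.0, 0.0]
contact_force: [0.3, 0.1, 0.5]
finger_gap: 0.5
grip_force: 0.0
```

```bash
python3 st2.py; python3 look.py pics/l4.png
```

```text
19.7833 [516.97 -55.2  314.99] Ftool [ 0.13  0.29 -0.53] 0.5451069166187218 [-0.32  0.27  0.4   1.99 -0.14  0.9   0.05]
tcp rel piv in tool mm [ -14.31   -0.01 -110.29] axis in tool rel piv [62.34 -0.53 -0.  ]
```

View pics/l4.png

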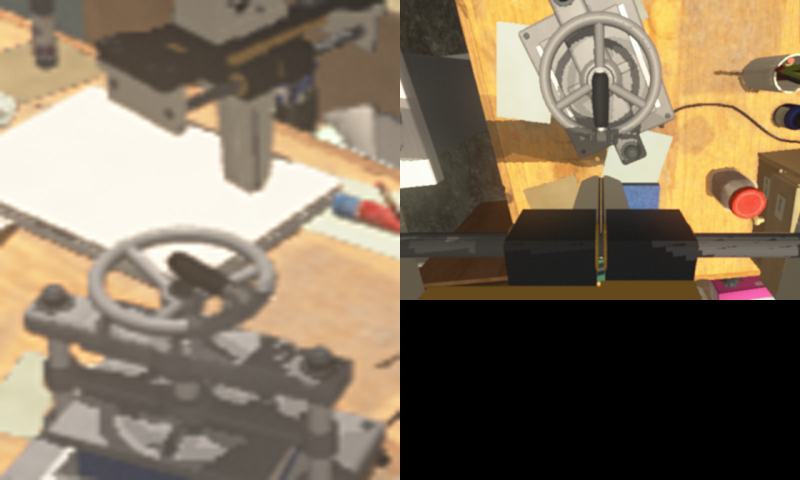

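The grip lies flat across the hub, from (225,285) to (175,262) in the scene crop, the wheel hasn't turned and the arm is clear. I'm handing in.

```bash
python3 -c "
from bench import manip
print(manip.hand_in())"
```

```text
the job is handed in; nothing more can be done
None
```

I've handed the job in: I swung the grip up, cranked the wheel about 2.5 rad until the drag pointed to roughly 100 N on the book, and folded the grip flat again with the arm clear; the 100 N is judged from drag alone, and the hand-in returned no verdict.

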